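Swing the aluminium plate square on its pin

TASK

The silver aluminium plate sits askew on its inspection fixture, with the slot in one corner hooked on the upright steel pin. Push its free corner (the one diagonally opposite the slot) so that the plate turns about the pin, sliding flat on the base and never coming off the pin, until its long edge lies along the red stop bar; then let go of it. Leave the brass plate on the neighbouring fixture as it is.

Things in the scene. Friction and masses are not known exactly. Their poses are not given: they have to be found in the camera images.
- silver_plate: Loose silver plate 76 x 130 x 12 mm, 0.3 kg. Origin: underside, centre of the slot (14 wide, open to +y, bottom at y -7). x across: edge x +18 goes to the bar, opposite edge x -58; y along: slotted end y +7, free end y -123 (mm). Corner to push, from the robot's side: (-58, -123); it starts swung 25 to 50 degrees away from the bar. Yaw equal to the fixture's = along the bar.
- silver_fixture: Fixed dark steel base 185 (x) x 180 (y) x 12 mm under the silver plate; a twin beside it, left or right, holds the brass plate. Origin: centre of its underside, on the table; x towards the bar, away from the robot. Fixed red stop bar: face at x +61, y -75 to +15, 16 mm tall above the base. It stops the plate square, its edge within about 1 mm of the face.
- silver_pin (a point): Foot of the fixed upright steel pin in the silver plate's slot, on the base's top face, 12 mm above the table, at (42.5, 55) mm in the fixture's axes. The pin is 12 mm in diameter and 22 mm tall above the base.
- brass_corner (a point): Top of the free corner, 24 mm above the table, of the loose brass plate (0.9 kg, same shape as the silver one, on the twin fixture), which must stay as it is.
Things that resemble listed ones, but are neither listed nor needed, are in the scene too. There is more than one size of the silver_plate; the one meant has the size given above.

How it is judged (in metres and radians):
At the end, for the whole second after the job is handed in: The silver plate lies flat on its base, its long edge along the red bar to within 10 degrees, its slot still on the pin (slot centre within 12 mm of the pin's centre), released and at rest; the brass plate is where it was, to within 15 mm at its free corner (angle between the x axis of silver_plate and the x axis of silver_fixture, either way round below 0.175 rad and horizontal distance between silver_plate and silver_pin below 0.012 m and angle between silver_plate's own z axis and vertical below 0.1 rad and z of silver_plate in the frame of silver_fixture below 0.018 m and linear speed of silver_plate below 0.01 m/s and angular speed of silver_plate below 0.05 rad/s); the robot touches nothing.
It fails at once if the silver plate comes off its pin (slot centre more than 20 mm from the pin) (horizontal distance between silver_plate and silver_pin above 0.02 m).
It fails at once if the silver plate is lifted off its base (slot end more than 15 mm up, or tilted more than 15 degrees) (z of silver_plate in the frame of silver_fixture above 0.027 m or angle between silver_plate's own z axis and vertical above 0.262 rad).
It fails at once if the brass plate is disturbed (its free corner moves more than 15 mm) (distance of brass_corner from where it was at the start of the episode above 0.015 m).
It also fails if it takes over 35 s, if anything falls off the work surface, if the arm or the gripper's body presses on something with over 40 N, if the wrist force passes 120 N, or if a joint passes its speed limit or range.

ROBOT

A 7-joint arm with a two-finger parallel gripper is mounted at the origin on the work surface. World frame = base frame: x ahead of the robot, y to its left, z up, the work surface at z = 0. Lengths are in mm, angles in rad, forces in N, time in s.
With the tool pointing down it reaches from about 400 to 925 mm from the base axis. Payload 5.6 kg.
Tool frame: the origin (TCP) lies at the very end of the fingers, on their centre line; the grasp point (between the pads) lies 19 mm behind it; z points along the fingers, y is the line along which they close (so a half turn about z gives the same grasp; the last joint's range is limited). The gripper opens to 85 mm and grips with 20 to 120 N. Pads are 22 mm wide; open, the fingers measure 114 mm over their backs; the gripper's body (76 mm by 85 mm) begins 54 mm behind the grasp point. The pads swing forward as they close: fully open they stand 13 mm farther back than shut.
Start: joints at [-1.214, 0.468, -0.012, 1.603, 0.006, 1.071, -0.056], TCP at [253.044, 598.731, 191.69] pointing down, gripper open.
Joint ranges: [-2.53, 2.53], [-0.31, 2.02], [-1.57, 1.55], [0.28, 2.44], [-1.29, 4.43], [0.15, 1.84], [-2.92, 2.92]. Speed limits (rad/s): [2.57, 2.57, 3.14, 3.14, 3.14, 3.14, 3.14].

INTERFACE

Orientations are given as a unit quaternion [w, x, y, z].
In Python, from cell import r, vision, finder gives the robot as it stands.
- The arm moves only by the shell command python3 -m inch 'ROWS'. ROWS is JSON, a list of rows, each an object of numbers: "wx", "wy", "wz": the turn, a rotation vector about the tool's x, y, z in degrees; "x", "y", "z": the shift along the tool's x, y, z in m; "gripper": the opening, from -1 (shut) to 1 (fully open). In form: [{"wx": .., "wy": .., "wz": .., "x": .., "y": .., "z": .., "gripper": ..}, ...]. A call has 1 to 10 rows; each row shifts and turns the commanded pose from where the row before left it, along the tool's axes as they then stand; what a row does not reach is not made up. A row lasts 1/12 s, in which the tool goes at most 41.7 mm and 7.16 degrees, less where a joint would pass 70% of its speed; a pose out of reach is approached as far as the arm can. A call with a gripper value outside its range is refused whole. The fingers move at their own pace and stop on an object; the grip force is fixed at half the most. Time passes only in rows, so rows that do not move let the fingers close. It gives the time, the measured TCP pose, the force, the opening and the grip force at its end, in the units of the state.
- r.observe(): the state, without advancing time (a new reading comes with each control period).
- vision.grab_frame(name): name is "scene" or "top"; returns (picture, depth): 480x640x3 uint8, blue, green, red; 480x640 float32, mm along the optical axis (not along the pixel's ray), 0 where there is no reading.
- vision.camera_params(name): a dict with "fov_y" (degrees; the focal length in pixels is half the picture's height over the tangent of half this angle, whatever the lens; pixels are square), "cx", "cy" (the principal point, pixels), "R" (3x3) and "t" (3): a world point X has camera coordinates R X + t. Camera axes: x right, y down, z forward; pixel columns grow to the right and rows downward; lengths in mm; the calibration is good to about 2 mm. A picture is of the moment at which its call begins. camera_params takes no time and is no camera call.
- r.finish_job(): hands the job in; it is judged then, once.
Trained networks look in the newest picture that a camera, given by its name, has taken for a name from the list of things; names that differ only in an ending like _2 or _b are one class to them, and where a whole thing is asked for, a point or a joint stands for the part that bears it (a point fixed in the world has none). Each returns a list of dicts, best first, with "confidence" (0 to 1); they miss things now and then, are a little off and sometimes report something else, mostly with a low value. They report only what shows in the picture. A call takes as long as a camera call. They do not tell look-alikes from the thing itself.
- finder.look_for(name, camera): "xy" ([column, row] in pixels, amid what is visible of it).
The state is a dict: "clock": time; "q": joint angles; "dq": joint speeds; "joint_efforts": joint torques, N m; "position": TCP position; "orientation": TCP orientation; "wrist_force": force on the tool from outside, world axes, zero at the start; "ft_torque": the same for the moment, N m; "opening": opening from 0.0 (shut) to 1.0 (fully open); "grasp_force": force on a finger pad.
Only numpy, scipy, OpenCV 4.12 (cv2) and the standard library are available. Lean on these libraries where they do the work, as an engineer would, in place of code of your own. Each camera call takes 0.05 s, during which the arm holds its last target. There are 200 camera calls.

## Working session

There is one attempt and no reset: what is moved stays moved. The work goes in short steps, Python scripts to look and compute and a shell command to move; the robot and the scene stay as the last step left them, time stands still between calls to the robot, and variables do not carry over. Pictures are saved under pics/ and viewed, at most 10 in all, crops included, and the job is handed in when it is done.

```bash
mkdir -p pics; cat > h.py <<'E'
from cell import r, vision, finder
import numpy as np, cv2
def cam(n):
    p=vision.camera_params(n); f=240/np.tan(np.radians(p["fov_y"])/2)
    return f,p["cx"],p["cy"],np.array(p["R"]),np.array(p["t"])
def ray(n,u,v,z):
    "world point of pixel on plane z"
    f,cx,cy,R,t=cam(n); d=R.T@np.array([(u-cx)/f,(v-cy)/f,1]); c=-R.T@t
    return c+d*(z-c[2])/d[2]
def proj(n,X):
    f,cx,cy,R,t=cam(n); c=R@np.array(X,float)+t
    return [f*c[0]/c[2]+cx,f*c[1]/c[2]+cy]
def cloud(n,D):
    f,cx,cy,R,t=cam(n); v,u=np.mgrid[:480,:640]
    P=np.stack([(u-cx)/f*D,(v-cy)/f*D,D],-1); return (P-t)@R
E
python3 - <<'E'
from h import *
o=r.observe(); print(o["clock"],o["position"],o["orientation"],o["opening"])
for n in("top","scene"):
    p,d=vision.grab_frame(n); cv2.imwrite(f"pics/{n}1.png",p); np.save(f"{n}1.npy",d)
    print(vision.camera_params(n))
    for k in("silver_plate","silver_fixture","silver_pin","brass_corner"):
        for x in finder.look_for(k,n)[:4]: print(n,k,x, ray(n,*x["xy"],20).round())
E
```

```text
0.0 [252.83557536 598.12953995 190.73288437] [-1.07362721e-04  1.98589834e-01  9.80082284e-01 -8.84581001e-04] 0.9992071739390801
{'fov_y': 43.2192535586454, 'cx': 318.74154963910667, 'cy': 243.49071187759623, 'R': array([[-0.00458113, -0.99996456, -0.00706402],
       [-0.99830647,  0.00498298, -0.05796003],
       [ 0.05799317,  0.00678653, -0.99829391]]), 't': array([  30.46861743,  566.98396814, 1030.2318071 ])}
top silver_plate {'xy': [463.3, 196.7], 'confidence': 0.92} [ 647. -222.   20.]
top silver_plate {'xy': [328.8, 331.9], 'confidence': 0.65} [416.  11.  20.]
top silver_fixture {'xy': [488.6, 189.7], 'confidence': 0.69} [ 659. -266.   20.]
top silver_pin {'xy': [490.1, 191.4], 'confidence': 0.66} [ 656. -269.   20.]
top brass_corner {'xy': [192.6, 216.0], 'confidence': 0.81} [616. 246.  20.]
{'fov_y': 52.75773050061809, 'cx': 317.9250939599147, 'cy': 239.48770842089377, 'R': array([[ 0.33751657,  0.94129039, -0.00741451],
       [ 0.61372205, -0.22601981, -0.75647888],
       [-0.71374212,  0.25077371, -0.65397609]]), 't': array([-191.25363039, -275.1244837 , 1366.77152977])}
scene silver_plate {'xy': [209.4, 332.7], 'confidence': 0.89} [ 650. -228.   20.]
scene silver_plate {'xy': [299.6, 229.4], 'confidence': 0.6} [439.   4.  20.]
scene silver_fixture {'xy': [187.9, 356.7], 'confidence': 0.91} [ 687. -270.   20.]
scene silver_pin {'xy': [186.5, 354.7], 'confidence': 0.58} [ 683. -272.   20.]
scene brass_corner {'xy': [437.8, 256.6], 'confidence': 0.83} [617. 238.  20.]
```

View pics/top1.png

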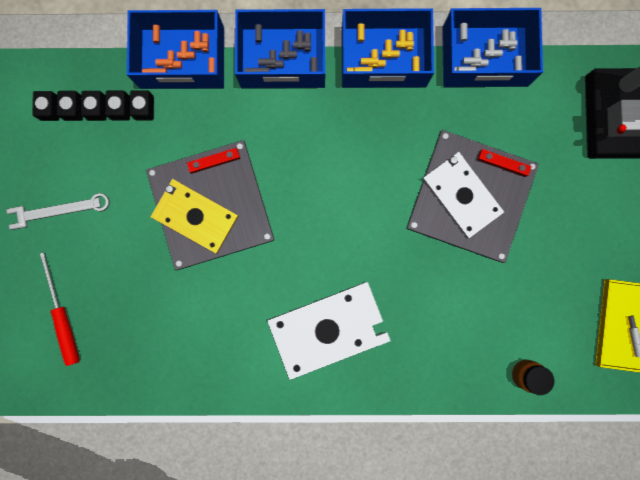

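View pics/scene1.png

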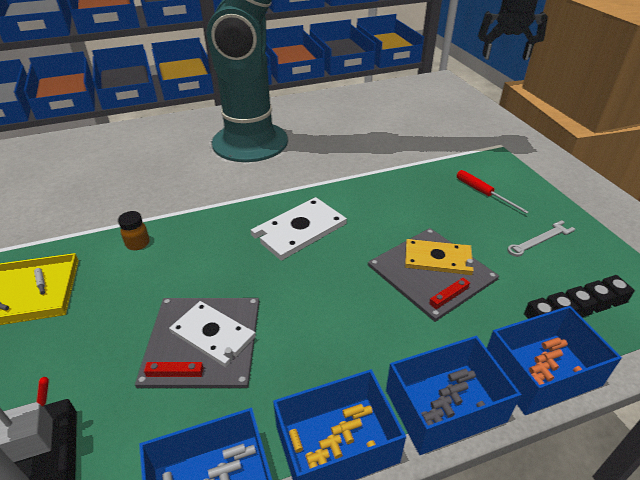

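The top view shows the silver plate's fixture at right, its centre near (472,196), with the red bar at (505,162) and the pin at (454,160). The brass twin is at left near (210,205). The plate at (328,331) is a larger loose look-alike. In the scene view the arm is clear of both fixtures.

```bash
cat > fit.py <<'E'
from h import *
import sys
def fit(p,n="top",dbg=None):
    b=p.astype(int); roi=np.zeros((480,640),bool); roi[120:275,395:550]=1
    green=(b[...,1]>b[...,2]+25)&(b[...,1]>b[...,0]+10)
    def big(m):
        m=cv2.morphologyEx(m.astype(np.uint8),cv2.MORPH_OPEN,np.ones((3,3)))
        c=cv2.findContours(m,cv2.RETR_EXTERNAL,cv2.CHAIN_APPROX_NONE)[0]; return max(c,key=cv2.contourArea)[:,0]
    def rect(c,z):
        w=np.array([ray(n,*q,z)[:2] for q in c],np.float32); return cv2.minAreaRect(w)
    return rect(big(roi&~green),12),rect(big(roi&(b.min(-1)>170)),24)
def yawfix(a): return a
if __name__=="__main__":
    p=cv2.imread(sys.argv[1]); F,P=fit(p)
    print("fix",F,"\nplate",P)
    # bar direction gives fixture x
    h=cv2.cvtColor(p,cv2.COLOR_BGR2HSV); m=(((h[...,0]<8)|(h[...,0]>172))&(h[...,1]>150)).astype(np.uint8)
    m[:, :460]=0; m[:,550:]=0; m[:120]=0; m[240:]=0
    bar=ray("top",*np.argwhere(m).mean(0)[::-1],28)[:2]
    best=min((a for a in np.radians(F[2]+np.arange(4)*90)),key=lambda a:abs((np.arctan2(*(bar-F[0])[::-1])-np.arctan2(-30,69)-a+np.pi)%(2*np.pi)-np.pi))
    R=lambda a:np.array([[np.cos(a),-np.sin(a)],[np.sin(a),np.cos(a)]])
    pin=F[0]+R(best)@[42.5,55]
    print("bar",bar,"yaw",np.degrees(best),"pin",pin, proj("top",[*pin,34]))
    # plate yaw: rect centre relative to slot = (-20,-58)
    v=np.array(P[0])-pin; ang=np.degrees(np.arctan2(v[1],v[0])-np.arctan2(-58,-20))
    c=[(P[2]+k*90) for k in range(4)]; y=min(c,key=lambda a:abs((a-ang+180)%360-180))
    y=(y+180)%360-180
    Ry=R(np.radians(y)); o=np.array(P[0])-Ry@[-20,-58]
    print("plate yaw",y,"by pin",ang,"slot",o,"slotdist",np.hypot(*(o-pin)),"rel",(y-np.degrees(best)+180)%360-180)
    t=pin+Ry@[-58,-123]; b=np.degrees(best); f=pin+R(best)@[-58,-123]
    print("corner",t,"final corner",f,"target free end mid",pin+R(best)@[-20,-123],"slot end",pin+R(best)@[-20,7])
    for k in ([18,7],[-58,7],[-58,-123],[18,-123]): cv2.circle(p,tuple(np.int32(np.round(proj("top",[*(pin+Ry@k),24])))),2,(0,0,255),-1)
    cv2.circle(p,tuple(np.int32(proj("top",[*pin,34]))),2,(255,0,0),-1)
    for k in ([-92.5,-90],[92.5,-90],[92.5,90],[-92.5,90]): cv2.circle(p,tuple(np.int32(np.round(proj("top",[*(F[0]+R(best)@k),12])))),2,(0,255,255),-1)
    cv2.imwrite(sys.argv[2],cv2.resize(p[115:275,380:560],None,fx=3.5,fy=3.5))
E
python3 fit.py pics/top1.png pics/fit1.png
```

```text
fix ((649.613525390625, -239.4446563720703), (180.89720153808594, 185.34820556640625), 70.01254272460938) 
plate ((650.12890625, -221.96339416503906), (129.64683532714844, 75.77483367919922), 35.958343505859375)
bar [ 704.04783864 -291.07039662] yaw 340.0125427246094 pin [ 708.35343628 -202.28455857] [np.float64(452.81823090600756), np.float64(159.7743752834399)]
plate yaw -54.041656494140625 by pin -52.3000729231747 slot [ 708.82060368 -204.09485608] slotdist 1.8696048935161278 rel -34.05419921875
corner [ 574.73438822 -227.56201882] final corner [ 611.80374868 -298.05072078] target free end mid [ 647.51491256 -311.03966894] slot end [ 691.95078785 -188.86989777]
```

View pics/fit1.png

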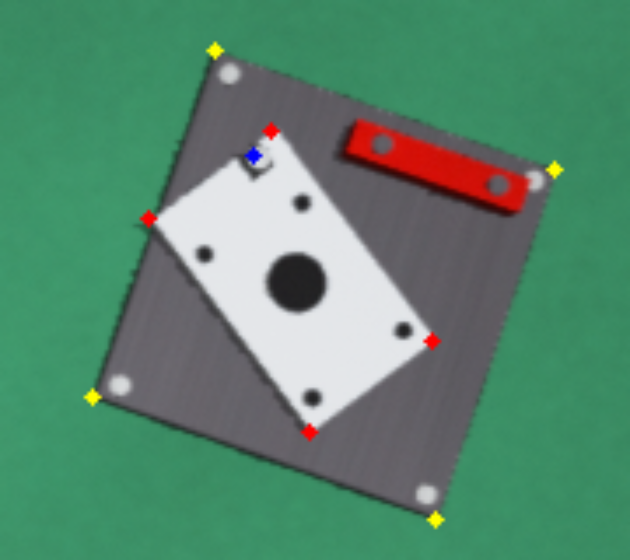

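The overlay fits: plate 34° off the bar, slot on the pin at (452,160) in the picture. I'll shut the gripper and travel at height.

```bash
python3 -m inch '[{"x":-0.028,"y":-0.0285,"gripper":-1},{"x":-0.028,"y":-0.0285,"gripper":-1},{"x":-0.028,"y":-0.0285,"gripper":-1},{"x":-0.028,"y":-0.0285,"gripper":-1},{"x":-0.028,"y":-0.0285,"gripper":-1},{"x":-0.028,"y":-0.0285,"gripper":-1},{"x":-0.028,"y":-0.0285,"gripper":-1},{"x":-0.028,"y":-0.0285,"gripper":-1},{"x":-0.028,"y":-0.0285,"gripper":-1},{"x":-0.028,"y":-0.0285,"gripper":-1}]' | tail -c 600
cat > rel.py <<'E'
# python3 rel.py X Y Z [yaw of tool -x, deg]: shift in tool axes (m) and wz (deg) from the measured pose
from h import *; import sys
from scipy.spatial.transform import Rotation as Ro
o=r.observe(); q=o["orientation"]; R=Ro.from_quat([*q[1:],q[0]]).as_matrix()
a=list(map(float,sys.argv[1:])); y=np.degrees(np.arctan2(-R[1,0],-R[0,0]))
print(o["clock"],o["position"].round(1) if hasattr(o["position"],"round") else o["position"],"yaw",y.round(2),"F",np.round(o["wrist_force"],1),"op",o["opening"])
print("shift",(R.T@(np.array(a[:3])-o["position"])/1000).round(4),"wz",(y-a[3]).round(2) if len(a)>3 else "", "tilt z",R[:,2].round(3))
E
python3 rel.py 569 -194 190 -54
```

```text
0.5 [253.  598.7 191.7] yaw -22.91 F [-0.9 -0.   0.4] op 1.000029271205939
shift [-0.5997 -0.6072  0.0017] wz 31.09 tilt z [ 0. -0. -1.]invalid input at $[0]: expected keys wx, wy, wz, x, y, z, gripper
```

```bash
python3 -m inch '[{"wx":0,"wy":0,"wz":0,"x":-0.028,"y":-0.0285,"z":0,"gripper":-1},{"wx":0,"wy":0,"wz":0,"x":-0.028,"y":-0.0285,"z":0,"gripper":-1},{"wx":0,"wy":0,"wz":0,"x":-0.028,"y":-0.0285,"z":0,"gripper":-1},{"wx":0,"wy":0,"wz":0,"x":-0.028,"y":-0.0285,"z":0,"gripper":-1},{"wx":0,"wy":0,"wz":0,"x":-0.028,"y":-0.0285,"z":0,"gripper":-1},{"wx":0,"wy":0,"wz":0,"x":-0.028,"y":-0.0285,"z":0,"gripper":-1},{"wx":0,"wy":0,"wz":0,"x":-0.028,"y":-0.0285,"z":0,"gripper":-1},{"wx":0,"wy":0,"wz":0,"x":-0.028,"y":-0.0285,"z":0,"gripper":-1},{"wx":0,"wy":0,"wz":0,"x":-0.028,"y":-0.0285,"z":0,"gripper":-1},{"wx":0,"wy":0,"wz":0,"x":-0.028,"y":-0.0285,"z":0,"gripper":-1}]' | tail -c 600
python3 rel.py 569 -194 190 -54
```

```text
clock: 1.33
position: [400.5, 225.4, 192.1]
orientation: [0.0, 0.198, 0.98, 0.0]
wrist_force: [1.4, -0.4, -0.3]
opening: -0.001
grasp_force: 0.0
1.3333 [400.5 225.4 192.1] yaw -22.9 F [ 1.4 -0.4 -0.3] op -0.0009968280695215716
shift [-0.3185 -0.3208  0.0019] wz 31.1 tilt z [ 0.001  0.001 -1.   ]
```

```bash
python3 -m inch '[{"wx":0,"wy":0,"wz":0,"x":-0.029,"y":-0.029,"z":0,"gripper":-1},{"wx":0,"wy":0,"wz":0,"x":-0.029,"y":-0.029,"z":0,"gripper":-1},{"wx":0,"wy":0,"wz":0,"x":-0.029,"y":-0.029,"z":0,"gripper":-1},{"wx":0,"wy":0,"wz":0,"x":-0.029,"y":-0.029,"z":0,"gripper":-1},{"wx":0,"wy":0,"wz":0,"x":-0.029,"y":-0.029,"z":0,"gripper":-1},{"wx":0,"wy":0,"wz":0,"x":-0.029,"y":-0.029,"z":0,"gripper":-1},{"wx":0,"wy":0,"wz":0,"x":-0.029,"y":-0.029,"z":0,"gripper":-1},{"wx":0,"wy":0,"wz":0,"x":-0.029,"y":-0.029,"z":0,"gripper":-1},{"wx":0,"wy":0,"wz":0,"x":-0.029,"y":-0.029,"z":0,"gripper":-1},{"wx":0,"wy":0,"wz":0,"x":-0.029,"y":-0.029,"z":0,"gripper":-1}]' | tail -c 600
python3 -m inch '[{"wx":0,"wy":0,"wz":6.2,"x":0,"y":0,"z":0,"gripper":-1},{"wx":0,"wy":0,"wz":6.2,"x":0,"y":0,"z":0,"gripper":-1},{"wx":0,"wy":0,"wz":6.2,"x":0,"y":0,"z":0,"gripper":-1},{"wx":0,"wy":0,"wz":6.2,"x":0,"y":0,"z":0,"gripper":-1},{"wx":0,"wy":0,"wz":6.2,"x":0,"y":0,"z":0,"gripper":-1},{"wx":0,"wy":0,"wz":0,"x":0,"y":0,"z":0,"gripper":-1}]' >/dev/null
python3 rel.py 569 -194 60 -54
```

```text
clock: 2.17
position: [554.8, -154.6, 192.0]
orientation: [0.0, 0.198, 0.98, 0.0]
wrist_force: [0.9, -0.2, 0.1]
opening: 0.003
grasp_force: 0.0
2.6667 [ 554.3 -152.8  191.7] yaw -54.06 F [ 0.6  0.3 -0. ] op -0.00032681422100913144
shift [-0.042  -0.0123  0.1317] wz -0.06 tilt z [ 0. -0. -1.]
```

```bash
python3 -m inch '[{"wx":0,"wy":0,"wz":0,"x":-0.021,"y":-0.006,"z":0.02,"gripper":-1},{"wx":0,"wy":0,"wz":0,"x":-0.021,"y":-0.006,"z":0.03,"gripper":-1},{"wx":0,"wy":0,"wz":0,"x":0,"y":0,"z":0.03,"gripper":-1},{"wx":0,"wy":0,"wz":0,"x":0,"y":0,"z":0.03,"gripper":-1},{"wx":0,"wy":0,"wz":0,"x":0,"y":0,"z":0.025,"gripper":-1},{"wx":0,"wy":0,"wz":0,"x":0,"y":0,"z":0.02,"gripper":-1},{"wx":0,"wy":0,"wz":0,"x":0,"y":0,"z":0.01,"gripper":-1},{"wx":0,"wy":0,"wz":0,"x":0,"y":0,"z":0,"gripper":-1}]' >/dev/null
python3 rel.py 569 -194 16.5 -54
python3 - <<'E'
from h import *
p,d=vision.grab_frame("top"); cv2.imwrite("pics/top2.png",p)
p,d=vision.grab_frame("scene"); cv2.imwrite("pics/scene2.png",cv2.resize(p[250:400,110:310],None,fx=3,fy=3))
E
```

```text
3.3333 [ 567.6 -193.2   24.5] yaw -53.79 F [-0.4  0.4 -0.3] op 0.003120124734287203
shift [-0.0015  0.0006  0.008 ] wz 0.21 tilt z [-0.004  0.001 -1.   ]
```

View pics/scene2.png

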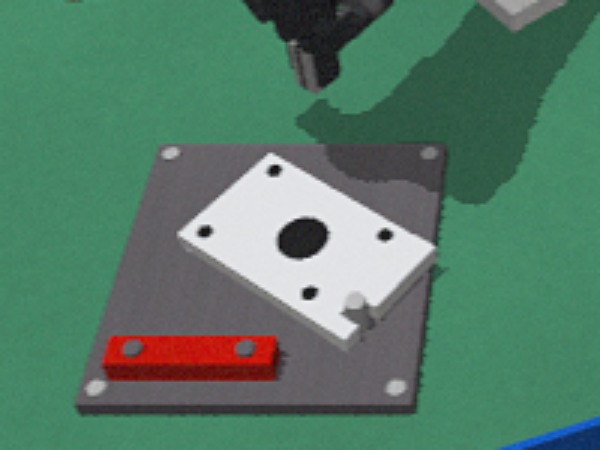

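The crop shows the closed fingertips near (315,88), on the free-corner side of the plate, with a gap to their shadow. I'll check this against the reported TCP.

```bash
python3 rel.py 569 -194 16.5 -54; python3 - <<'E'
from h import *
u,v=proj("scene",r.observe()["position"]); print((u-110)*3,(v-250)*3)
p,d=vision.grab_frame("scene"); C=cloud("scene",d)
w=C[255:285,195:235]; m=(d[255:285,195:235]>0); q=w[m]
print("low z of points near tool", [ (q[(abs(q[:,0]-568)<25)&(abs(q[:,1]+193)<25)&(q[:,2]>a)&(q[:,2]<a+10)].shape[0],a) for a in range(0,100,10)])
cv2.imwrite("pics/scene3.png",cv2.resize(p[250:400,110:310],None,fx=3,fy=3))
E
```

```text
3.4333 [ 569.8 -194.1   27.3] yaw -53.85 F [ 0.3 -0.1  1.1] op 0.0023087562114351757
shift [ 0.0006 -0.0006  0.0108] wz 0.15 tilt z [ 0.001 -0.    -1.   ]
328.337771341194 127.31493996834956
low z of points near tool [(0, 0), (0, 10), (0, 20), (0, 30), (0, 40), (0, 50), (3, 60), (39, 70), (65, 80), (60, 90)]
```

View pics/scene3.png

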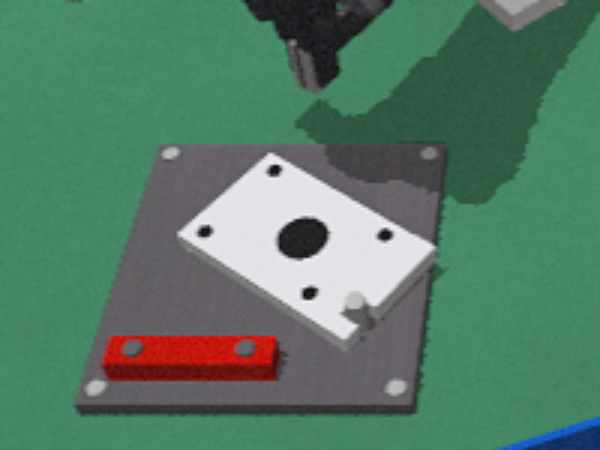

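```bash
python3 - <<'E'
from h import *
o=r.observe(); print(o["position"],o["opening"],o["q"])
for n in("scene","top"):
    p,d=vision.grab_frame(n); C=cloud(n,d)
    q=C[(d>0)&(abs(C[...,0]-575)<70)&(abs(C[...,1]+194)<60)]
    print(n); 
    for a in range(-20,120,10):
        s=q[(q[:,2]>=a)&(q[:,2]<a+10)]
        if len(s): print(a,len(s),s.min(0).round(),s.max(0).round(),np.median(s,0).round())
    s=C[190:205,430:440] if n=="top" else C[385//1:390,170:180]
    print("ref z",np.median(s[...,2]))
    P=C[196,478] if n=="top" else C[315,195]
    print("plate z",P)
E
```

```text
[ 570.32289602 -194.26104197   27.9987078 ] -0.002091749240230065 [-0.0619428   0.6271402   0.44717986  1.85699882 -0.38547288  0.74129392
  1.22939937]
scene
-10 97 [ 507. -253.   -2.] [ 644. -134.   -0.] [ 534. -165.   -0.]
0 1201 [ 505. -254.    0.] [ 644. -134.   10.] [ 534. -180.    2.]
10 1071 [ 550. -254.   10.] [ 645. -134.   17.] [ 599. -176.   13.]
20 803 [ 575. -254.   21.] [ 645. -183.   28.] [ 621. -229.   25.]
60 2 [ 575. -198.   69.] [ 578. -192.   70.] [ 576. -195.   69.]
70 39 [ 571. -208.   71.] [ 584. -184.   80.] [ 578. -200.   77.]
80 63 [ 561. -209.   80.] [ 584. -182.   90.] [ 578. -195.   85.]
90 61 [ 564. -209.   90.] [ 584. -183.  100.] [ 580. -198.   95.]
100 35 [ 563. -213.  101.] [ 587. -190.  110.] [ 579. -202.  104.]
110 90 [ 551. -224.  110.] [ 604. -172.  120.] [ 576. -202.  117.]
ref z 4.332822958453375
plate z [ 604.54050753 -245.17619521   22.86084172]
top
-10 408 [ 505. -216.   -5.] [ 644. -134.   -0.] [ 540. -169.   -1.]
0 1513 [ 505. -216.    0.] [ 644. -134.   10.] [ 545. -166.    2.]
10 917 [ 569. -230.   10.] [ 644. -134.   20.] [ 607. -161.   13.]
20 174 [ 625. -230.   20.] [ 645. -179.   29.] [ 638. -213.   25.]
70 5 [ 565. -184.   72.] [ 578. -179.   79.] [ 570. -181.   75.]
80 1 [ 570. -180.   82.] [ 570. -180.   82.] [ 570. -180.   82.]
110 4 [ 581. -170.  116.] [ 588. -166.  119.] [ 585. -168.  117.]
ref z 13.785983756607813
plate z [ 595.63666395 -148.78508725  403.76329732]
```

```bash
python3 - <<'E'
from h import *
d=np.load("scene1.npy"); C=cloud("scene",d)
print(proj("scene",[253,598.5,191.5]))
q=C[(d>0)&(abs(C[...,0]-253)<90)&(abs(C[...,1]-598)<90)&(C[...,2]>120)]
for a in range(120,300,10):
    s=q[(q[:,2]>=a)&(q[:,2]<a+10)]
    if len(s): print(a,len(s),s.min(0).round(),s.max(0).round(),np.median(s,0).round())
p,d=vision.grab_frame("scene"); C=cloud("scene",d); o=r.observe();print(o["position"],o["wrist_force"],o["dq"].round(3) if hasattr(o["dq"],"round") else o["dq"])
q=C[(d>0)&(abs(C[...,0]-575)<60)&(abs(C[...,1]+194)<50)&(C[...,2]>40)];print(np.sort(q[:,2])[:5])
E
```

```text
[np.float64(500.1714055813242), np.float64(79.65418159137045)]
240 22 [233. 545. 244.] [280. 643. 250.] [262. 633. 248.]
250 61 [225. 539. 250.] [284. 649. 260.] [258. 632. 255.]
260 68 [224. 541. 260.] [284. 646. 270.] [263. 632. 265.]
270 74 [225. 540. 270.] [283. 650. 280.] [260. 630. 275.]
280 71 [227. 536. 280.] [288. 658. 290.] [267. 634. 286.]
290 162 [216. 523. 290.] [294. 661. 300.] [248. 558. 296.]
[ 570.43541133 -194.09322149   28.25368325] [-0.09096996  0.4104798  -0.69247961] [-0.001  0.005 -0.002  0.004 -0.001 -0.    -0.002]
[68.31673296 69.2877766  69.86672592 70.6636608  71.22462763]
```

The camera depth puts the fingertips about 40 mm above the reported TCP, both at the start (plus the 13 mm for open fingers) and now. I'll trust the cameras and go down in checked steps.

```bash
python3 -m inch '[{"wx":0,"wy":0,"wz":0,"x":0,"y":0,"z":0.02,"gripper":-1},{"wx":0,"wy":0,"wz":0,"x":0,"y":0,"z":0.015,"gripper":-1},{"wx":0,"wy":0,"wz":0,"x":0,"y":0,"z":0,"gripper":-1},{"wx":0,"wy":0,"wz":0,"x":0,"y":0,"z":0,"gripper":-1}]' 
python3 - <<'E'
from h import *
for i in range(2):
    p,d=vision.grab_frame("scene"); C=cloud("scene",d); o=r.observe();print(o["position"],o["wrist_force"])
    q=C[(d>0)&(abs(C[...,0]-575)<60)&(abs(C[...,1]+194)<50)&(C[...,2]>29)];q=q[np.argsort(q[:,2])];print(q[:8].round(),len(q))
cv2.imwrite("pics/scene4.png",cv2.resize(p[250:400,110:310],None,fx=3,fy=3))
E
```

```text
clock: 3.97
position: [569.2, -193.8, -8.0]
orientation: [-0.0, 0.453, 0.891, -0.0]
wrist_force: [0.1, -0.1, -0.1]
opening: 0.003
grasp_force: 0.0
[ 569.87177341 -194.08580707   -7.3551432 ] [0.9560652  1.09566349 0.57007057]
[[ 576. -195.   33.]
 [ 578. -199.   33.]
 [ 577. -197.   34.]
 [ 572. -205.   35.]
 [ 577. -202.   36.]
 [ 577. -199.   37.]
 [ 580. -199.   38.]
 [ 575. -204.   38.]] 13779
[ 570.18271175 -194.21470127   -7.06190769] [-0.10073992 -0.01685101  0.45856049]
[[ 577. -195.   34.]
 [ 578. -197.   35.]
 [ 580. -199.   35.]
 [ 570. -208.   36.]
 [ 579. -199.   37.]
 [ 578. -202.   38.]
 [ 578. -197.   38.]
 [ 575. -205.   38.]] 13818
```

View pics/scene4.png

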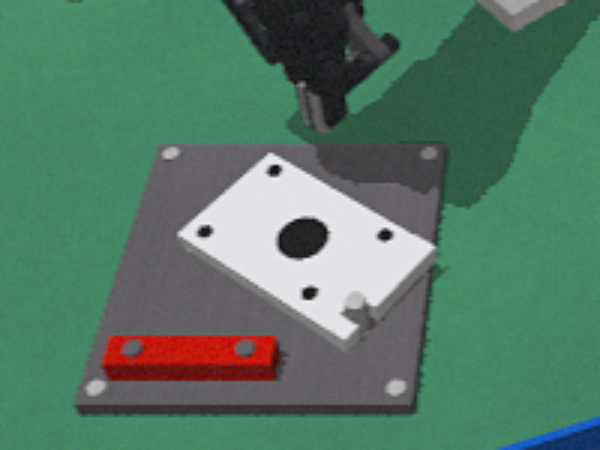

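The fingertips, at crop (325,130), still hover about 32 mm up, with no contact and the plate unmoved. I'll lower 15 mm, then take the first part of the push.

```bash
python3 -m inch '[{"wx":0,"wy":0,"wz":0,"x":0,"y":0,"z":0.008,"gripper":-1},{"wx":0,"wy":0,"wz":0,"x":0,"y":0,"z":0.006,"gripper":-1},{"wx":0,"wy":0,"wz":0,"x":0,"y":0,"z":0,"gripper":-1},{"wx":0,"wy":0,"wz":0,"x":0,"y":0,"z":0,"gripper":-1}]' 
python3 - <<'E'
from h import *
p,d=vision.grab_frame("scene"); C=cloud("scene",d)
q=C[(d>0)&(abs(C[...,0]-572)<20)&(abs(C[...,1]+194)<25)&(C[...,2]>15)];q=q[np.argsort(q[:,2])];print(q[:12].round(),len(q))
# push plan: commanded TCP arc about pin, plate-frame offset (-69+pre, yc)
pin=np.array([708.5,-203.]); prev=None
R=lambda a:np.array([[np.cos(a),-np.sin(a)],[np.sin(a),np.cos(a)]])
pts=[(-54,-88,-108),(-54,-68,-108)]+[(y,-68,yc) for y,yc in zip(np.linspace(-49,-19,7),np.linspace(-107.5,-103,7))]
for y,a,b in pts:
    X=pin+R(np.radians(y))@[a,b]
    if prev is not None:
        dd=R(np.radians(prev[1])).T@(X-prev[0]); print("row: tool x %.4f y %.4f wz %.1f"%(-dd[0]/1000,dd[1]/1000,prev[1]-y),X.round(1))
    prev=(X,y)
E
python3 rel.py 569 -194 -21.5 -54
```

```text
clock: 4.4
position: [568.9, -193.7, -22.7]
orientation: [-0.0, 0.453, 0.891, -0.0]
wrist_force: [1.1, -0.5, -0.1]
opening: -0.001
grasp_force: 0.0
[[ 577. -217.   15.]
 [ 590. -176.   15.]
 [ 575. -198.   17.]
 [ 577. -195.   20.]
 [ 579. -199.   21.]
 [ 577. -197.   21.]
 [ 576. -202.   22.]
 [ 576. -189.   22.]
 [ 570. -207.   23.]
 [ 571. -183.   23.]
 [ 577. -197.   24.]
 [ 579. -199.   24.]] 2433
row: tool x -0.0200 y 0.0000 wz 0.0 [ 581.2 -211.5]
row: tool x -0.0096 y -0.0050 wz -5.0 [ 582.8 -222.2]
row: tool x -0.0096 y -0.0048 wz -5.0 [ 585.4 -232.6]
row: tool x -0.0095 y -0.0048 wz -5.0 [ 588.9 -242.6]
row: tool x -0.0094 y -0.0048 wz -5.0 [ 593.3 -252.2]
row: tool x -0.0094 y -0.0048 wz -5.0 [ 598.4 -261.4]
row: tool x -0.0093 y -0.0048 wz -5.0 [ 604.2 -270.1]
row: tool x -0.0092 y -0.0048 wz -5.0 [ 610.7 -278.2]
4.45 [ 569.2 -193.8  -22.5] yaw -53.91 F [-0.6 -1.   0.2] op -0.0006430451712422832
shift [-0.0001 -0.0002 -0.001 ] wz 0.09 tilt z [-0.  0. -1.]
```

```bash
python3 -m inch '[{"wx":0,"wy":0,"wz":0,"x":-0.007,"y":0,"z":0,"gripper":-1},{"wx":0,"wy":0,"wz":0,"x":-0.007,"y":0,"z":0,"gripper":-1},{"wx":0,"wy":0,"wz":0,"x":-0.006,"y":0,"z":0,"gripper":-1},{"wx":0,"wy":0,"wz":-2.5,"x":-0.0048,"y":-0.0024,"z":0,"gripper":-1},{"wx":0,"wy":0,"wz":-2.5,"x":-0.0048,"y":-0.0024,"z":0,"gripper":-1},{"wx":0,"wy":0,"wz":-2.5,"x":-0.0048,"y":-0.0024,"z":0,"gripper":-1},{"wx":0,"wy":0,"wz":-2.5,"x":-0.0048,"y":-0.0024,"z":0,"gripper":-1},{"wx":0,"wy":0,"wz":0,"x":0,"y":0,"z":0,"gripper":-1}]' 
python3 rel.py 588.9 -242.6 -22 -39
python3 - <<'E'
from h import *
for n in("scene","top"):
    p,d=vision.grab_frame(n); cv2.imwrite(f"pics/{n}5.png",p)
a=cv2.imread("pics/scene5.png")[260:400,120:280]; b=cv2.imread("pics/top5.png")[115:275,390:550]
cv2.imwrite("pics/both5.png",np.hstack([cv2.resize(a,(400,350)),cv2.resize(b,(350,350))]))
E
```

```text
clock: 5.12
position: [586.0, -233.1, -22.2]
orientation: [0.0, 0.374, 0.927, -0.0]
wrist_force: [-0.3, -1.0, -0.2]
opening: -0.001
grasp_force: 0.0
5.1167 [ 586.  -233.1  -22.2] yaw -43.97 F [-0.3 -1.  -0.2] op -0.0012238538860981196
shift [-0.0086 -0.0048 -0.0001] wz -4.97 tilt z [ 0.    -0.001 -1.   ]
```

View pics/both5.png

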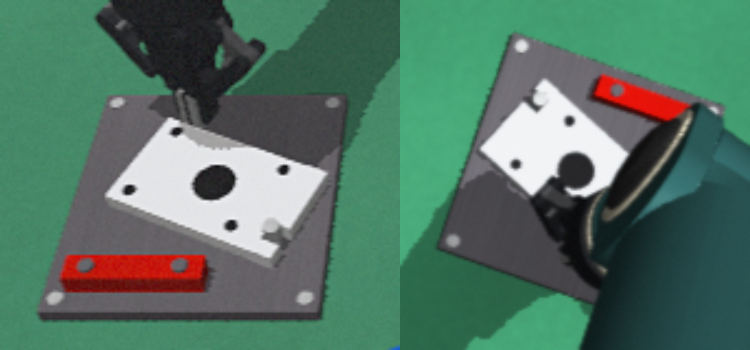

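The left half shows the fingers against the long edge near the free corner. The plate has turned part way and the pin is still in its slot (crop 270,228). I'll continue.

```bash
python3 -m inch '[{"wx":0,"wy":0,"wz":-2.5,"x":-0.0048,"y":-0.0024,"z":0,"gripper":-1},{"wx":0,"wy":0,"wz":-2.5,"x":-0.0048,"y":-0.0024,"z":0,"gripper":-1},{"wx":0,"wy":0,"wz":-2.5,"x":-0.0047,"y":-0.0024,"z":0,"gripper":-1},{"wx":0,"wy":0,"wz":-2.5,"x":-0.0047,"y":-0.0024,"z":0,"gripper":-1},{"wx":0,"wy":0,"wz":-2.5,"x":-0.0047,"y":-0.0024,"z":0,"gripper":-1},{"wx":0,"wy":0,"wz":-2.5,"x":-0.0047,"y":-0.0024,"z":0,"gripper":-1},{"wx":0,"wy":0,"wz":-2.5,"x":-0.0047,"y":-0.0024,"z":0,"gripper":-1},{"wx":0,"wy":0,"wz":0,"x":0,"y":0,"z":0,"gripper":-1},{"wx":0,"wy":0,"wz":0,"x":0,"y":0,"z":0,"gripper":-1}]' 
python3 rel.py 609 -276 -22 -20
cat > sc.py <<'E'
# plate yaw from scene depth+brightness
from h import *
p,d=vision.grab_frame("scene"); C=cloud("scene",d)
m=((p.min(-1)>150)&(abs(C[...,2]-24)<8)&(np.hypot(C[...,0]-650,C[...,1]+240)<130)).astype(np.uint8)
m=cv2.morphologyEx(m,cv2.MORPH_OPEN,np.ones((3,3)))
c=max(cv2.findContours(m,cv2.RETR_EXTERNAL,cv2.CHAIN_APPROX_NONE)[0],key=cv2.contourArea)[:,0]
print(cv2.minAreaRect(np.array([ray("scene",*q,24)[:2] for q in c],np.float32)))
cv2.imwrite("pics/sc.png",p)
E
python3 sc.py
```

```text
clock: 5.97
position: [602.8, -263.9, -22.3]
orientation: [0.0, 0.229, 0.973, 0.0]
wrist_force: [-0.6, 0.1, 0.5]
opening: 0.0
grasp_force: 0.0
5.9667 [ 602.8 -263.9  -22.3] yaw -26.53 F [-0.6  0.1  0.5] op 0.0004665990376170041
shift [-0.011  -0.0081 -0.0003] wz -6.53 tilt z [ 0.  0. -1.]
((664.4791870117188, -248.7164306640625), (131.1498260498047, 75.9069595336914), 64.52587890625)
```

The scene fit puts the plate at yaw -25.5°, with -20° as the goal. I'll finish in smaller steps.

```bash
python3 -m inch '[{"wx":0,"wy":0,"wz":-2.5,"x":-0.0047,"y":-0.0024,"z":0,"gripper":-1},{"wx":0,"wy":0,"wz":-1.5,"x":-0.003,"y":-0.0014,"z":0,"gripper":-1},{"wx":0,"wy":0,"wz":-1,"x":-0.002,"y":-0.001,"z":0,"gripper":-1},{"wx":0,"wy":0,"wz":0,"x":0,"y":0,"z":0,"gripper":-1}]'; python3 sc.py
```

```text
clock: 6.35
position: [609.6, -272.6, -22.3]
orientation: [0.0, 0.186, 0.983, -0.0]
wrist_force: [0.3, -0.3, 0.5]
opening: -0.003
grasp_force: 0.1
((668.4679565429688, -252.44921875), (131.26564025878906, 73.76524353027344), 69.92952728271484)
```

The plate is at yaw -20.1°, on target. I'll back off and lift clear.

```bash
python3 -m inch '[{"wx":0,"wy":0,"wz":0,"x":0.01,"y":0,"z":0,"gripper":-1},{"wx":0,"wy":0,"wz":0,"x":0.02,"y":0,"z":0,"gripper":-1},{"wx":0,"wy":0,"wz":0,"x":0.02,"y":0,"z":-0.01,"gripper":-1},{"wx":0,"wy":0,"wz":0,"x":0.02,"y":0,"z":-0.03,"gripper":-1},{"wx":0,"wy":0,"wz":0,"x":0.02,"y":0.03,"z":-0.03,"gripper":-1},{"wx":0,"wy":0,"wz":0,"x":0.02,"y":0.03,"z":-0.03,"gripper":-1},{"wx":0,"wy":0,"wz":0,"x":0.01,"y":0.03,"z":-0.03,"gripper":-1},{"wx":0,"wy":0,"wz":0,"x":0.01,"y":0.03,"z":-0.02,"gripper":-1},{"wx":0,"wy":0,"wz":0,"x":0,"y":0,"z":0,"gripper":-1},{"wx":0,"wy":0,"wz":0,"x":0,"y":0,"z":0,"gripper":-1}]'; python3 sc.py
python3 - <<'E'
import cv2,numpy as np
a=cv2.imread("pics/sc.png"); cv2.imwrite("pics/end6.png",cv2.resize(a[220:400,110:510],None,fx=2,fy=2))
E
```

```text
clock: 7.23
position: [535.5, -119.7, 121.4]
orientation: [0.002, 0.184, 0.983, 0.001]
wrist_force: [-0.4, -0.6, 0.0]
opening: 0.0
grasp_force: 0.0
((668.3733520507812, -252.70822143554688), (130.714111328125, 73.76524353027344), 69.92953491210938)
```

View pics/end6.png

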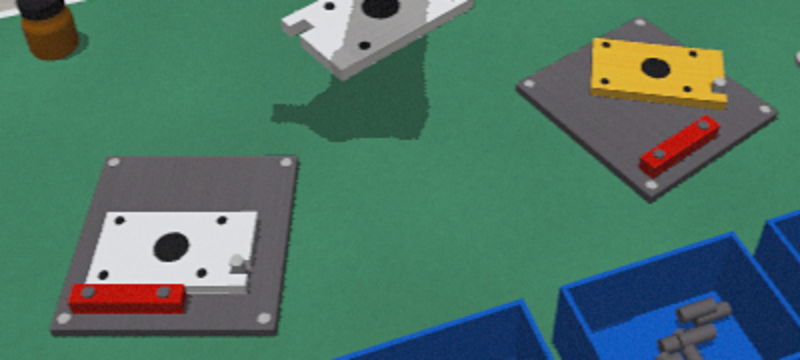

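The plate lies along the red bar with the pin in its slot (238,265). The brass plate looks unmoved and the arm is clear.

```bash
python3 -c "
from h import *; print(r.finish_job())"
```

```text
the job is handed in; nothing more can be done
None
```

The silver plate now lies along the red bar (yaw -20.1° against the fixture's -20.0°), still hooked on its pin and released; the brass plate looks unmoved and the arm is clear, so I handed the job in, but no verdict came back.

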